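# Stack the sharpening stones with the divider sheet between them

## Robot

A 6-joint arm with a two-finger parallel gripper is mounted at the origin on the work surface. World frame = base frame: x ahead of the robot, y to its left, z up, the work surface at z = 0. Lengths are in m, angles in rad, forces in N, time in s.
With the tool pointing down it reaches from about 0.275 to 0.725 m from the base axis. Payload 5.6 kg.
Tool frame: the origin (TCP) lies on the centre line of the jaws, within the pads' length; the fingertips stand 8 mm ahead of it and the grasp point (between the pads) lies 11 mm behind it; z points along the fingers, y is the line along which they close (so a half turn about z gives the same grasp; the last joint's range is limited). The gripper opens to 85 mm and grips with 20 to 120 N. Pads are 22 mm wide; open, the fingers measure 114 mm over their backs; the gripper's body (76 mm by 85 mm) begins 54 mm behind the grasp point. The pads swing forward as they close: fully open they stand 13 mm farther back than shut.
Start: joints at [-0.963, 0.255, 0.108, 0, -1.424, -0.285], TCP at [0.174, -0.522, 0.239] pointing down, gripper open.
Joint ranges: [-2.95, 2.95], [-1.21, 1.97], [-1.09, 1.5], [-2.87, 1.71], [-2.94, -0.07], [-3.05, 3.05]. Speed limits (rad/s): [2.57, 2.57, 3.14, 3.14, 3.14, 3.14].

## Interface

Orientations are given as [roll, pitch, yaw] about the fixed x, y, z axes, in that order (R = Rz(yaw) Ry(pitch) Rx(roll)).
In Python, from workcell import bot, optics, job gives the robot as it stands.
- The arm moves only by the shell command python3 -m crank 'ROWS'. ROWS is JSON, a list of rows, each an object of numbers: "ax", "ay", "az": the turn, a rotation vector about the tool's x, y, z in units of 6 degrees (1.0 is 6 degrees); "x", "y", "z": the shift along the tool's x, y, z in units of 20 mm (1.0 is 20 mm); "hand": the opening, from -1 (shut) to 1 (fully open). A call has exactly 8 rows; each row shifts and turns the commanded pose from where the row before left it, along the tool's axes as they then stand; what a row does not reach is not made up. A row lasts 1/10 s, in which the tool goes at most 50 mm and 8.59 degrees, less where a joint would pass 70% of its speed; a pose out of reach is approached as far as the arm can. A call with a number of a shift or a turn outside -1 to 1 is refused whole. A call with a gripper value outside its range is refused whole. The fingers move at their own pace and stop on an object; the grip force is fixed at half the most. Time passes only in rows, so rows that do not move let the fingers close, or fill a call up. It gives the time, the measured TCP pose, the force, the opening and the grip force at its end, in the units of the state.
- bot.state(): the state, without advancing time (a new reading comes with each control period).
- optics.capture(name): name is "scene" or "top" or "wrist"; returns the picture (480x640x3 uint8, red, green, blue); there is no depth.
- optics.camera_info(name): a dict with "fx", "fy", "cx", "cy" (pixels), "k1" (the pictures are not rectified: a ray, as slopes to the right and down, at radius r is drawn at 1 + k1 r^2 times it, then the intrinsics apply), "pose" (4x4, takes a point from camera to world coordinates). Camera axes: x right, y down, z forward; pixel columns grow to the right and rows downward; lengths in m; the calibration is good to about 2 mm. A picture is of the moment at which its call begins: read the wrist's pose just before it. camera_info takes no time and is no camera call; for the wrist camera it gives the pose at the moment of the call.
- job.sign_off(): hands the job in; it is judged then, once.
The state is a dict: "time": time; "qpos": joint angles; "joint_vel": joint speeds; "effort": joint torques, N m; "eef_pos": TCP position; "eef_rot": TCP orientation; "contact_force": force on the tool from outside, world axes, zero at the start; "moment": the same for the moment, N m; "grip_width": finger opening in m; "grip_force": force on a finger pad.
Only numpy, scipy, OpenCV 4.12 (cv2) and the standard library are available. Lean on these libraries where they do the work, as an engineer would, in place of code of your own. Each camera call takes 0.05 s, during which the arm holds its last target. There are 200 camera calls.

## Task

Put the sharpening stones away in the white rack on the kitchen worktop: first slide the cork divider sheet out of its pocket and fully home over the stone already in the rack, and hold it pressed snugly but not hard against the rack's end stop for a moment. Then gently set the other long stone from the worktop squarely on top of the sheet, between the steel posts and close to the end stop, and let go. Never lean hard on the sheet or drop the stone, and leave the short stone and the other kitchen things where they are.

Things in the scene. Friction and masses are not known exactly. Their poses are not given: they have to be found in the camera images.
- rack: White plastic rack fixed on screw feet, 92 mm wide (x), 332 mm long (y); its underside is 2 to 12 mm above the worktop. Origin: in its underside, mid-width, on the line where the raised pocket half (y<0) meets the lower cradle half (y>0). The sheet moves along +y. Rigid end stop at the cradle's far end: 66 mm wide, face at y = 153 mm, top 42 mm above the underside
- rack_pocket (a point): Centre of the pocket floor, at rack (0, -78, 27.5) mm, axes as the rack's. The pocket is 64 mm wide and runs from rack y = -156 mm to its open end at y = 0; a rim 6 mm high goes along both sides (up to y = -15) and the end y = -156, its top at 33.5 mm above the rack's underside, level with the top of the sheet in it
- rack_bed (a point): Where the centre of the sheet's underside lies when home against the end stop: rack (0, 78, 26) mm, level with the lower stone's top, 1.5 mm below the pocket floor; axes as the rack's. The cradle around it is open at the sides, its floor at z = 8 mm, with four round-topped steel posts 8 mm thick, tops at z = 44 mm, at rack x = +-37, y = 22 and 133 mm
- sheet: Stiff cork divider sheet, 60 (x) x 150 (y) x 6 (z) mm, 40 to 70 g, flat in the rack's pocket with under 6 mm of room around it, so its edges cannot be got at. Pressed from above by closed fingertips (5 to 12 N) it slides along with them; once moved some 5 cm the fingertips fit behind its rear edge. Origin: centre of the underside
- lower_stone: Grey sharpening stone 60 (x) x 150 (y) x 18 (z) mm, about 0.36 kg, loose, lying in the rack's cradle. Origin: centre of the underside
- upper_stone: The other long sharpening stone, the same grey slab 60 (x) x 150 (y) x 18 (z) mm, 0.28 to 0.47 kg, flat on the worktop beyond the rack. It can be gripped from above across its 60 mm width, at mid-length. Origin: centre of the underside
- short_stone: Bystander: short grey stone 60 (x) x 90 (y) x 18 (z) mm on the worktop. Origin: centre of the underside
- bowl: Bystander: white bowl, rim diameter 100 mm, 45 mm high. Origin: centre of the underside
- bottle: Bystander: clear bottle, diameter 60 mm, 170 mm high. Origin: centre of the underside
- jar: Bystander: glass jar, diameter 70 mm, 90 mm high. Origin: centre of the underside
- mug: Bystander: white mug, diameter 80 mm, 90 mm high. Origin: centre of the underside
- spatula: Bystander: black-handled spatula 240 mm long lying along its own x. Origin: on its underside
Things that resemble listed ones, but are neither listed nor needed, are in the scene too. Leave any green look-alike of the upper_stone alone.

How it is judged:
By the outcome, as a careful person would: the job done as asked, in the order asked, and still so for the second after the job is handed in, with the robot touching nothing.
It also fails if it takes over 64 s, if anything falls off the work surface, if the arm or the gripper's body presses on something with over 40 N, if the wrist force passes 120 N, or if a joint passes its speed limit or range.

## Working session

There is one attempt and no reset: what is moved stays moved. The work goes in short steps, Python scripts to look and compute and a shell command to move; the robot and the scene stay as the last step left them, time stands still between calls to the robot, and variables do not carry over. Pictures are saved under pics/ and viewed, at most 10 in all, crops included, and the job is handed in when it is done.

```bash
ls; mkdir -p pics; python3 - <<'E'
from workcell import bot, optics, job
import cv2
for n in ("scene","top"):
    im=optics.capture(n); cv2.imwrite(f"pics/{n}0.png",im[:,:,::-1]); i=optics.camera_info(n); print(n,{k:(v if k!='pose' else [[round(float(a),4) for a in r] for r in v]) for k,v in i.items()})
s=bot.state();print(s)
E
```

```text
pics
scene {'fx': 587.3991629943424, 'fy': 587.3991629943424, 'cx': 318.3128343161778, 'cy': 239.8326099037079, 'k1': -0.19923640408367396, 'pose': [[-0.2168, 0.6581, -0.7211, 1.3034], [0.9762, 0.1487, -0.1577, 0.1755], [0.0034, -0.7381, -0.6747, 0.8556], [0.0, 0.0, 0.0, 1.0]]}
top {'fx': 523.9183170548241, 'fy': 523.9183170548241, 'cx': 322.6514511399691, 'cy': 240.58555644311684, 'k1': -0.08070687863861956, 'pose': [[-0.022, -0.9964, 0.082, 0.4121], [-0.9998, 0.0221, 0.0004, -0.0127], [-0.0022, -0.0819, -0.9966, 1.0845], [0.0, 0.0, 0.0, 1.0]]}
{'time': 0.1, 'qpos': array([-9.63404579e-01,  2.55692351e-01,  1.07142964e-01, -3.96325697e-04,
       -1.42393314e+00, -2.84621714e-01]), 'joint_vel': array([-1.30070143e-03, -1.72255737e-03,  2.30855914e-03,  2.82618262e-03,
        9.79725619e-05,  5.41151115e-04]), 'effort': array([-4.60524680e-04, -3.87603450e+01,  2.38474900e+01,  5.37780136e+00,
       -3.77357079e-03, -4.63321754e-06]), 'eef_pos': array([ 0.17437339, -0.5211698 ,  0.23849137]), 'eef_rot': array([ 3.13986422e+00, -9.72871611e-05, -2.81888086e+00]), 'contact_force': array([-1.16610769, -0.7317318 , -0.09478337]), 'moment': array([-0.01949923,  0.0317613 , -0.06775224]), 'grip_force': 0.0, 'grip_width': 0.0854071502120231}
```

View pics/top0.png

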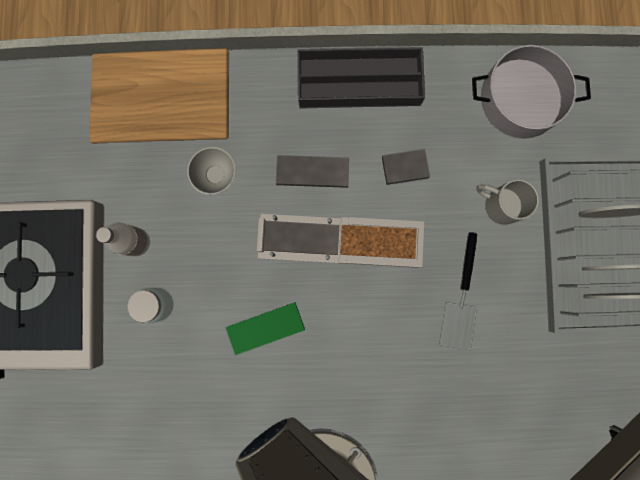

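View pics/scene0.png

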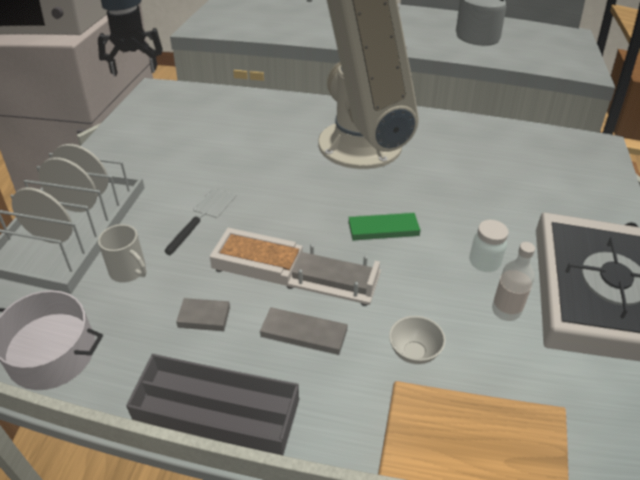

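The top view shows the rack at pixels (258–423, 214–267), with the cork at about (379,241), the lower stone on its left half and the end stop near (262,236). The upper stone is at (312,171), the short one at (406,166) and the green decoy at (265,328). The scene view shows the cork at (260,250) and the upper stone at (304,330).

```bash
cat > h.py <<'E'
import numpy as np, cv2
from workcell import bot, optics, job
def ray(i,uv):
    uv=np.atleast_2d(np.float64(uv)); K=np.array([[i['fx'],0,i['cx']],[0,i['fy'],i['cy']],[0,0,1]])
    d=np.array([(uv[:,0]-i['cx'])/i['fx'],(uv[:,1]-i['cy'])/i['fy']]).T; n=d.copy()
    for _ in range(30): n=d/(1+i['k1']*(n**2).sum(1,keepdims=True))
    P=np.array(i['pose']); return P[:3,3],np.c_[n,np.ones(len(n))]@P[:3,:3].T
def plane(i,uv,z):
    o,r=ray(i,uv); return o+r*((z-o[2])/r[:,2:])
def tri(i,u,j,v):
    o,r=ray(i,u);p,s=ray(j,v);out=[]
    for a,b in zip(r,s):
        t=np.linalg.lstsq(np.c_[a,-b],p-o,rcond=None)[0]
        x,y=o+a*t[0],p+b*t[1]; out.append(np.r_[(x+y)/2,np.linalg.norm(x-y)])
    return np.array(out)
def project(i,p):
    P=np.array(i['pose']);c=(np.atleast_2d(p)-P[:3,3])@P[:3,:3];n=c[:,:2]/c[:,2:]
    n=n*(1+i['k1']*(n**2).sum(1,keepdims=True)); return n*[i['fx'],i['fy']]+[i['cx'],i['cy']]
def quad(mask):
    mask=cv2.morphologyEx(mask,cv2.MORPH_CLOSE,np.ones((5,5)));mask=cv2.morphologyEx(mask,cv2.MORPH_OPEN,np.ones((3,3)))
    cs,_=cv2.findContours(mask,cv2.RETR_EXTERNAL,cv2.CHAIN_APPROX_NONE)
    c=cv2.convexHull(max(cs,key=cv2.contourArea))
    for e in np.arange(1,15,.5):
        q=cv2.approxPolyDP(c,e,True)
        if len(q)<=4: break
    return q[:,0,:].astype(float),c[:,0,:].astype(float)
def cork(im):
    h=cv2.cvtColor(im,cv2.COLOR_RGB2HSV); return cv2.inRange(h,(5,110,60),(20,255,255))
def box(m,r):
    o=np.zeros_like(m);x0,y0,x1,y1=r;o[y0:y1,x0:x1]=m[y0:y1,x0:x1];return o
def rect(p):
    (c,wh,a)=cv2.minAreaRect(np.float32(p[:,:2]*1000)); 
    if wh[0]<wh[1]: a+=90; wh=wh[::-1]
    return np.round(c,1),np.round(wh,1),round(a%180,2)
E
python3 - <<'E'
from h import *
np.set_printoptions(precision=4,suppress=True)
T=cv2.imread('pics/top0.png')[:,:,::-1].copy();S=cv2.imread('pics/scene0.png')[:,:,::-1].copy()
ti,si=optics.camera_info('top'),optics.camera_info('scene')
qt,ct=quad(box(cork(T),(335,215,425,270)));qs,cs=quad(box(cork(S),(205,220,310,285)))
print(qt,qs)
o=lambda q,i:q[np.argsort([np.arctan2(*(p-q0)) for q0 in [plane(i,q,.04)[:,:2].mean(0)] for p in plane(i,q,.04)[:,:2]])]
qt,qs=o(qt,ti),o(qs,si)
if len(qt)==len(qs)==4: print('tri',tri(ti,qt,si,qs))
for z in (.0355,.04,.0455): print(z,rect(plane(ti,ct,z)),rect(plane(si,cs,z)))
V=cv2.cvtColor(T,cv2.COLOR_RGB2HSV)[...,2];print(V[171,300:325:5],V[195,300:325:5],V[236,290:320:5])
for nm,r,z in(('upper',(268,148,356,193),.018),('short',(378,145,434,190),.018),('lower',(255,214,341,263),.033)):
    q,c=quad(box(cv2.inRange(V,40,125),r));print(nm,rect(plane(ti,c,z)))
W=cv2.inRange(cv2.cvtColor(T,cv2.COLOR_RGB2HSV),(0,0,175),(180,60,255))
q,c=quad(box(W,(250,208,430,272)));print(q,rect(plane(ti,c,.03)))
cv2.imwrite('pics/crop.png',cv2.resize(T[140:275,245:435,::-1],None,fx=4,fy=4,interpolation=cv2.INTER_CUBIC))
E
```

```text
[[342. 226.]
 [415. 229.]
 [414. 257.]
 [341. 254.]] [[222. 250.]
 [231. 236.]
 [296. 253.]
 [285. 267.]]
tri [[ 0.4611 -0.1943  0.0409  0.0006]
 [ 0.4713 -0.0506  0.0319  0.0042]
 [ 0.5271 -0.0559  0.0449  0.009 ]
 [ 0.5158 -0.1951  0.0514  0.0022]]
0.0355 (array([ 494.4, -123.6]), array([150. ,  59.7]), 85.57) (array([ 484.9, -126.8]), array([148. ,  56.4]), 84.9)
0.04 (array([ 494.1, -123.1]), array([149.4,  59.4]), 85.57) (array([ 489.4, -125.1]), array([147.2,  56.1]), 84.9)
0.0455 (array([ 493.6, -122.5]), array([148.6,  59.1]), 85.57) (array([ 494.9, -123.1]), array([146.2,  55.7]), 84.9)
[80 78 83 83 83] [123 122 121 123 123] [82 80 86 85 82 79]
upper (array([647.1,   7.8]), array([180.9,  92.7]), 88.67)
short (array([ 649.4, -187.7]), array([116.3,  93.1]), 88.86)
lower (array([506.2,  39. ]), array([171.4,  93.2]), 90.04)Traceback (most recent call last):
  File "<stdin>", line 15, in <module>
  File "h.py", line 22, in quad
    c=cv2.convexHull(max(cs,key=cv2.contourArea))
                     ~~~^^^^^^^^^^^^^^^^^^^^^^^^
ValueError: max() iterable argument is empty
```

```bash
python3 - <<'E'
from h import *
np.set_printoptions(precision=4,suppress=True)
T=cv2.imread('pics/top0.png')[:,:,::-1].copy();S=cv2.imread('pics/scene0.png')[:,:,::-1].copy()
ti,si=optics.camera_info('top'),optics.camera_info('scene')
V=cv2.cvtColor(T,cv2.COLOR_RGB2HSV)[...,2]
for nm,r,z in(('upper',(268,148,356,193),.018),('short',(378,145,434,190),.018),('lower',(255,214,341,263),.033)):
    q,c=quad(box(cv2.inRange(V,40,100),r));print(nm,rect(plane(ti,c,z)))
W=box(cv2.inRange(V,150,255),(250,208,430,272))
q,c=quad(W);print(q)
for z in (.02,.04): print(rect(plane(ti,c,z)))
cv2.imwrite('pics/crop.png',cv2.resize(T[140:275,245:435,::-1],None,fx=4,fy=4,interpolation=cv2.INTER_CUBIC))
E
```

```text
upper (array([644.9,   6.7]), array([149.8,  64.1]), 86.68)
short (array([ 650.3, -186.7]), array([93.1, 63.3]), 98.05)
lower (array([505.1,  33.1]), array([152. ,  79.3]), 85.6)
[[259. 218.]
 [423. 222.]
 [421. 266.]
 [261. 258.]]
(array([501.4, -47.7]), array([338. ,  94.3]), 85.97)
(array([499.8, -47.1]), array([331.7,  92.5]), 85.97)
```

View pics/crop.png

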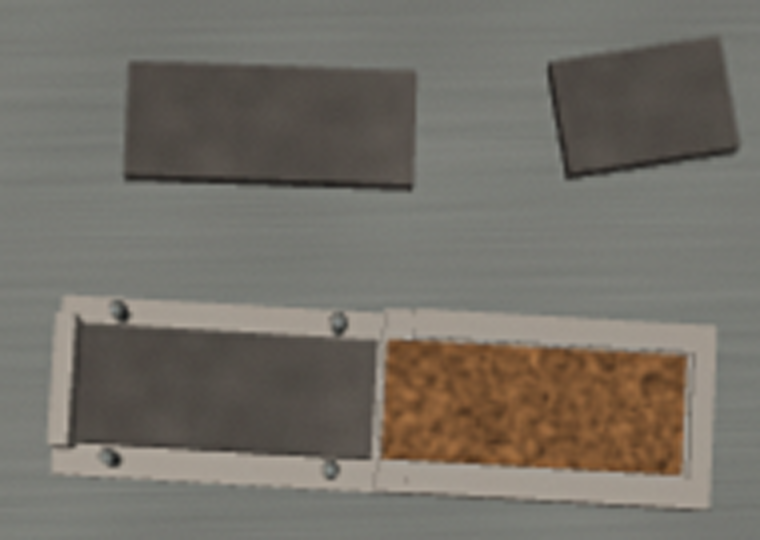

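The crop shows the posts at crop pixels (120,311), (338,322), (111,456) and (331,468), and the end stop at the left edge at about (65,380). The cork is seated in its pocket and the upper stone is unobstructed. Next I turn the tool to the rack's yaw and shut the fingers.

```bash
python3 -m crank '[{"az":-1,"hand":-1},{"az":-1,"hand":-1},{"az":-1,"hand":-1},{"az":-1,"hand":-1},{"az":-1,"hand":-1},{"az":-1,"hand":-1},{"az":-1,"hand":-1},{"az":-1,"hand":-1}]'
python3 -m crank '[{"az":-0.8,"hand":-1},{"az":-0.8,"hand":-1},{"az":-0.8,"hand":-1},{"az":-0.8,"hand":-1},{"hand":-1},{"hand":-1},{"hand":-1},{"hand":-1}]'
cat >> h.py <<'E'
np.set_printoptions(precision=4,suppress=True)
def st():
    s=bot.state(); print('t',round(s['time'],2),'p',s['eef_pos'],'yaw',np.degrees(s['eef_rot'][2]).round(2),'F',s['contact_force'].round(2),'w',round(s['grip_width'],4),'g',round(s['grip_force'],1)); return s
def go(x,y,z=None):
    s=st();p=s['eef_pos'];c=np.cos(s['eef_rot'][2]);n=np.sin(s['eef_rot'][2]);d=np.array([x,y])-p[:2]
    print('units x,y,z',(d@[c,n]/.02).round(2),(d@[n,-c]/.02).round(2),None if z is None else round((p[2]-z)/.02,2))
E
python3 - <<'E'
from h import *
ti=optics.camera_info('top')
px=np.array([[120,311],[338,322],[111,456],[331,468]])/4+[244.6,139.6]
rk=np.array([[37,133],[37,22],[-37,133],[-37,22]])/1000
for z in(.046,.051,.056):
    w=plane(ti,px,z)[:,:2]
    A,B=rk-rk.mean(0),w-w.mean(0); U,_,Vt=np.linalg.svd(A.T@B); R=(U@Vt).T
    o=w.mean(0)-R@rk.mean(0); print(z,'origin',o,'yaw',np.degrees(np.arctan2(R[1,0],R[0,0])),'res',np.abs(B-A@R.T).max())
th=np.radians(-4.3);R=np.array([[np.cos(th),-np.sin(th)],[np.sin(th),np.cos(th)]])
g=np.array([.4995,-.0455])+R@[0,-.095];print(g);go(g[0],g[1],.12)
E
```

```text
0.046 origin [ 0.5002 -0.0463] yaw -4.261773869609221 res 0.0010594336790339873
0.051 origin [ 0.4997 -0.0465] yaw -4.261773869609203 res 0.001334035226465656
0.056 origin [ 0.4993 -0.0467] yaw -4.261773869609213 res 0.001608636773897311
[ 0.4924 -0.1402]
t 0.1 p [ 0.1744 -0.5212  0.2385] yaw -161.51 F [-1.17 -0.73 -0.09] w 0.0854 g 0.0
units x,y,z -21.12 13.02 5.92validation failed for argument at $[0]...
validation failed for argument at $[0]...
```

```bash
python3 -m crank '[{"x":0,"y":0,"z":0,"ax":0,"ay":0,"az":-1,"hand":-1},{"x":0,"y":0,"z":0,"ax":0,"ay":0,"az":-1,"hand":-1},{"x":0,"y":0,"z":0,"ax":0,"ay":0,"az":-1,"hand":-1},{"x":0,"y":0,"z":0,"ax":0,"ay":0,"az":-1,"hand":-1},{"x":0,"y":0,"z":0,"ax":0,"ay":0,"az":-1,"hand":-1},{"x":0,"y":0,"z":0,"ax":0,"ay":0,"az":-1,"hand":-1},{"x":0,"y":0,"z":0,"ax":0,"ay":0,"az":-1,"hand":-1},{"x":0,"y":0,"z":0,"ax":0,"ay":0,"az":-1,"hand":-1}]' && python3 -m crank --help | head; python3 -c "
from h import *
st()"
```

```text
time: 0.9
eef_pos: [0.1744, -0.5213, 0.2387]
eef_rot: [3.141, 0.001, -1.977]
contact_force: [0.6, 0.4, -0.1]
grip_width: 0.0001
grip_force: 0.0
t 0.9 p [ 0.1744 -0.5213  0.2387] yaw -113.26 F [ 0.62  0.41 -0.06] w 0.0001 g 0.0invalid input: not JSON, or not a number
```

```bash
python3 -m crank '[{"x":0,"y":0,"z":0,"ax":0,"ay":0,"az":-0.8,"hand":-1},{"x":0,"y":0,"z":0,"ax":0,"ay":0,"az":-0.8,"hand":-1},{"x":0,"y":0,"z":0,"ax":0,"ay":0,"az":-0.8,"hand":-1},{"x":0,"y":0,"z":0,"ax":0,"ay":0,"az":-0.8,"hand":-1},{"x":-1,"y":-0.7,"z":0,"ax":0,"ay":0,"az":0,"hand":-1},{"x":-1,"y":-0.7,"z":0,"ax":0,"ay":0,"az":0,"hand":-1},{"x":-1,"y":-0.7,"z":0,"ax":0,"ay":0,"az":0,"hand":-1},{"x":-1,"y":-0.7,"z":0,"ax":0,"ay":0,"az":0,"hand":-1}]' >/dev/null && python3 -m crank '[{"x":-1,"y":-0.7,"z":0,"ax":0,"ay":0,"az":0,"hand":-1},{"x":-1,"y":-0.7,"z":0,"ax":0,"ay":0,"az":0,"hand":-1},{"x":-1,"y":-0.7,"z":0,"ax":0,"ay":0,"az":0,"hand":-1},{"x":-1,"y":-0.7,"z":0,"ax":0,"ay":0,"az":0,"hand":-1},{"x":-1,"y":-0.7,"z":0,"ax":0,"ay":0,"az":0,"hand":-1},{"x":-1,"y":-0.7,"z":0,"ax":0,"ay":0,"az":0,"hand":-1},{"x":-1,"y":-0.7,"z":0,"ax":0,"ay":0,"az":0,"hand":-1},{"x":-1,"y":-0.7,"z":0,"ax":0,"ay":0,"az":0,"hand":-1}]' >/dev/null && python3 -m crank '[{"x":-1,"y":-0.7,"z":0.5,"ax":0,"ay":0,"az":0,"hand":-1},{"x":-1,"y":-0.7,"z":0.5,"ax":0,"ay":0,"az":0,"hand":-1},{"x":-1,"y":-0.7,"z":0.5,"ax":0,"ay":0,"az":0,"hand":-1},{"x":-1,"y":-0.7,"z":0.5,"ax":0,"ay":0,"az":0,"hand":-1},{"x":-1,"y":-0.7,"z":0.5,"ax":0,"ay":0,"az":0,"hand":-1},{"x":-1,"y":-0.7,"z":0.5,"ax":0,"ay":0,"az":0,"hand":-1},{"x":-1,"y":-0.7,"z":0.5,"ax":0,"ay":0,"az":0,"hand":-1},{"x":0,"y":0,"z":0.5,"ax":0,"ay":0,"az":0,"hand":-1}]'; python3 - <<'E'
from h import *
go(.4924,-.1402,.06)
i=optics.camera_info('wrist');im=optics.capture('wrist');cv2.imwrite('pics/w1.png',im[:,:,::-1])
print(np.array(i['pose']),i['fx'],i['k1'])
for z in(.0355,.0455):
    q,c=quad(cork(im));print(q,rect(plane(i,c,z)))
E
```

```text
time: 3.3
eef_pos: [0.4694, -0.1609, 0.1583]
eef_rot: [3.141, 0.0, -1.644]
contact_force: [-0.2, -0.3, -0.4]
grip_width: -0.0
grip_force: 0.0
t 3.3 p [ 0.4694 -0.1609  0.1583] yaw -94.18 F [-0.17 -0.29 -0.36] w -0.0 g 0.0
units x,y,z -1.12 -1.07 4.91
[[-0.9974  0.0692  0.0212  0.4617]
 [ 0.0724  0.9493  0.306  -0.2394]
 [ 0.0011  0.3067 -0.9518  0.2923]
 [ 0.      0.      0.      1.    ]] 375.1755714803595 -0.04229315522231095
[[334. 185.]
 [333. 295.]
 [256. 360.]
 [246. 186.]] (array([ 490.7, -128.6]), array([141.3,  61.6]), 85.58)
[[334. 185.]
 [333. 295.]
 [256. 360.]
 [246. 186.]] (array([ 489.6, -132.9]), array([135.8,  59.2]), 85.58)
```

View pics/w1.png

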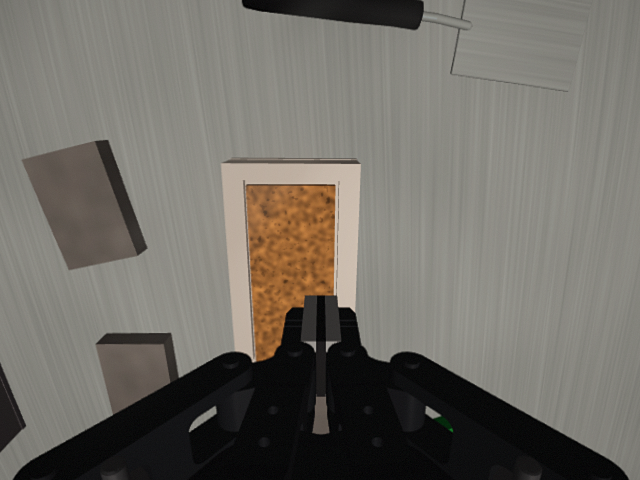

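The wrist view shows the cork's rear edge at row 185 (columns 247–335), with the rack's rear edge around row 160. The fingers point at the cork, about 20 mm to one side of its mid-line. Lateral estimates agree within 3 mm, so I go above the sheet.

```bash
python3 -m crank '[{"x":-0.55,"y":-0.55,"z":0.7,"ax":0,"ay":0,"az":0,"hand":-1},{"x":-0.55,"y":-0.55,"z":0.7,"ax":0,"ay":0,"az":0,"hand":-1},{"x":0,"y":0,"z":0.7,"ax":0,"ay":0,"az":0,"hand":-1},{"x":0,"y":0,"z":0.7,"ax":0,"ay":0,"az":0,"hand":-1},{"x":0,"y":0,"z":0.7,"ax":0,"ay":0,"az":0,"hand":-1},{"x":0,"y":0,"z":0.7,"ax":0,"ay":0,"az":0,"hand":-1},{"x":0,"y":0,"z":0.4,"ax":0,"ay":0,"az":0,"hand":-1},{"x":0,"y":0,"z":0,"ax":0,"ay":0,"az":0,"hand":-1}]'; python3 - <<'E'
from h import *
go(.492,-.1402,.05)
i=optics.camera_info('wrist');im=optics.capture('wrist');cv2.imwrite('pics/w2.png',im[:,:,::-1])
m=cork(im)
for v in (200,230,260):
    r=np.where(m[v]>0)[0]; 
    if len(r): print(v,r.min(),r.max(),[plane(i,[[r.min()-.5,v],[r.max()+.5,v]],z)[:,:2].round(4).tolist() for z in(.0355,.0405,.0455)])
print(np.where(m[:,300:320].any(1))[0][[0,-1]],np.where(m.any(1))[0][[0,-1]])
E
```

```text
time: 4.15
eef_pos: [0.4909, -0.1424, 0.066]
eef_rot: [3.139, -0.0, -1.646]
contact_force: [0.6, 0.0, -0.4]
grip_width: 0.0
grip_force: 0.0
t 4.15 p [ 0.4909 -0.1424  0.066 ] yaw -94.33 F [ 0.62  0.04 -0.43] w 0.0 g 0.0
units x,y,z -0.11 -0.05 0.8
200 250 389 [[[0.5168, -0.1897], [0.4546, -0.185]], [[0.5158, -0.1907], [0.4555, -0.1861]], [[0.5148, -0.1916], [0.4563, -0.1872]]]
230 252 387 [[[0.5177, -0.1758], [0.4558, -0.1711]], [[0.5167, -0.1772], [0.4566, -0.1726]], [[0.5156, -0.1786], [0.4574, -0.1741]]]
260 253 386 [[[0.5192, -0.1613], [0.4565, -0.1565]], [[0.5181, -0.1631], [0.4574, -0.1584]], [[0.517, -0.1649], [0.4582, -0.1604]]]
[173 434] [173 434]
```

```bash
python3 -m crank '[{"x":0,"y":0,"z":0.3,"ax":0,"ay":0,"az":0,"hand":-1},{"x":0,"y":0,"z":0.2,"ax":0,"ay":0,"az":0,"hand":-1},{"x":0,"y":0,"z":0.05,"ax":0,"ay":0,"az":0,"hand":-1},{"x":0,"y":0,"z":0.05,"ax":0,"ay":0,"az":0,"hand":-1},{"x":0,"y":0,"z":0.05,"ax":0,"ay":0,"az":0,"hand":-1},{"x":0,"y":0,"z":0.05,"ax":0,"ay":0,"az":0,"hand":-1},{"x":0,"y":0,"z":0,"ax":0,"ay":0,"az":0,"hand":-1},{"x":0,"y":0,"z":0,"ax":0,"ay":0,"az":0,"hand":-1}]'; python3 -c "
from h import *
st()"
```

```text
time: 5.0
eef_pos: [0.4919, -0.1423, 0.0533]
eef_rot: [-3.142, -0.0, -1.646]
contact_force: [0.3, -0.4, -0.2]
grip_width: -0.0003
grip_force: 0.0
t 5.0 p [ 0.4919 -0.1423  0.0533] yaw -94.31 F [ 0.27 -0.4  -0.24] w -0.0003 g 0.0
```

```bash
python3 -m crank '[{"x":0,"y":0,"z":0.04,"ax":0,"ay":0,"az":0,"hand":-1},{"x":0,"y":0,"z":0,"ax":0,"ay":0,"az":0,"hand":-1},{"x":0,"y":0,"z":0.04,"ax":0,"ay":0,"az":0,"hand":-1},{"x":0,"y":0,"z":0,"ax":0,"ay":0,"az":0,"hand":-1},{"x":0,"y":0,"z":0.04,"ax":0,"ay":0,"az":0,"hand":-1},{"x":0,"y":0,"z":0,"ax":0,"ay":0,"az":0,"hand":-1},{"x":0,"y":0,"z":0,"ax":0,"ay":0,"az":0,"hand":-1},{"x":0,"y":0,"z":0,"ax":0,"ay":0,"az":0,"hand":-1}]'; python3 -c "
from h import *
st()"
```

```text
time: 5.8
eef_pos: [0.4919, -0.1423, 0.0513]
eef_rot: [-3.141, -0.0, -1.646]
contact_force: [-2.2, 1.0, 5.3]
grip_width: -0.0002
grip_force: 2.7
t 5.8 p [ 0.4919 -0.1423  0.0513] yaw -94.3 F [-2.15  1.01  5.28] w -0.0002 g 2.7
```

```bash
python3 -m crank '[{"x":0,"y":0,"z":0.03,"ax":0,"ay":0,"az":0,"hand":-1},{"x":0,"y":0,"z":0,"ax":0,"ay":0,"az":0,"hand":-1},{"x":-0.1,"y":0,"z":0,"ax":0,"ay":0,"az":0,"hand":-1},{"x":-0.2,"y":0,"z":0,"ax":0,"ay":0,"az":0,"hand":-1},{"x":-0.2,"y":0,"z":0,"ax":0,"ay":0,"az":0,"hand":-1},{"x":-0.2,"y":0,"z":0,"ax":0,"ay":0,"az":0,"hand":-1},{"x":-0.2,"y":0,"z":0,"ax":0,"ay":0,"az":0,"hand":-1},{"x":-0.1,"y":0,"z":0,"ax":0,"ay":0,"az":0,"hand":-1}]'; python3 - <<'E'
from h import *
st()
i=optics.camera_info('wrist');im=optics.capture('wrist');m=cork(im)
r=np.where(m[:,310:330].sum(1)>2500)[0][0];v=r
for v in(r+5,r+30):
    c=np.where(m[v]>0)[0];print(v,plane(i,[[320,r],[c.min()-.5,v],[c.max()+.5,v]],.0433))
E
```

```text
time: 6.6
eef_pos: [0.4944, -0.1232, 0.0513]
eef_rot: [-3.139, -0.002, -1.645]
contact_force: [-0.5, -3.0, 5.1]
grip_width: -0.0001
grip_force: 2.7
t 6.6 p [ 0.4944 -0.1232  0.0513] yaw -94.25 F [-0.45 -3.03  5.1 ] w -0.0001 g 2.7
182 [[ 0.4881 -0.1815  0.0433]
 [ 0.5169 -0.1817  0.0433]
 [ 0.4578 -0.1774  0.0433]]
207 [[ 0.4881 -0.1815  0.0433]
 [ 0.5178 -0.1721  0.0433]
 [ 0.4583 -0.1677  0.0433]]
```

```bash
python3 -m crank '[{"x":-0.2,"y":0,"z":0.03,"ax":0,"ay":0,"az":0,"hand":-1},{"x":-0.3,"y":0,"z":0,"ax":0,"ay":0,"az":0,"hand":-1},{"x":-0.3,"y":0,"z":0,"ax":0,"ay":0,"az":0,"hand":-1},{"x":-0.3,"y":0,"z":0,"ax":0,"ay":0,"az":0,"hand":-1},{"x":-0.3,"y":0,"z":0,"ax":0,"ay":0,"az":0,"hand":-1},{"x":-0.3,"y":0,"z":0,"ax":0,"ay":0,"az":0,"hand":-1},{"x":-0.3,"y":0,"z":0,"ax":0,"ay":0,"az":0,"hand":-1},{"x":-0.2,"y":0,"z":0,"ax":0,"ay":0,"az":0,"hand":-1}]'; python3 - <<'E'
from h import *
st()
i=optics.camera_info('wrist');im=optics.capture('wrist');cv2.imwrite('pics/w3.png',im[:,:,::-1]);m=cork(im)
r=np.where(m[:,310:330].sum(1)>2500)[0][0];v=r
for v in(r+5,r+30):
    c=np.where(m[v]>0)[0];print(v,plane(i,[[320,r],[c.min()-.5,v],[c.max()+.5,v]],.0433))
E
```

```text
time: 7.45
eef_pos: [0.4982, -0.0796, 0.0512]
eef_rot: [-3.138, -0.002, -1.645]
contact_force: [0.3, -5.3, 7.6]
grip_width: 0.0004
grip_force: 4.2
t 7.45 p [ 0.4982 -0.0796  0.0512] yaw -94.22 F [ 0.3  -5.33  7.6 ] w 0.0004 g 4.2
182 [[ 0.492  -0.1379  0.0433]
 [ 0.5207 -0.1381  0.0433]
 [ 0.4616 -0.1338  0.0433]]
207 [[ 0.492  -0.1379  0.0433]
 [ 0.5216 -0.1285  0.0433]
 [ 0.4621 -0.1241  0.0433]]
```

```bash
python3 -m crank '[{"x":0,"y":0,"z":-0.4,"ax":0,"ay":0,"az":0,"hand":-1},{"x":0,"y":0,"z":-0.4,"ax":0,"ay":0,"az":0,"hand":-1},{"x":0.9,"y":0,"z":0,"ax":0,"ay":0,"az":0,"hand":-1},{"x":1,"y":0.1,"z":0,"ax":0,"ay":0,"az":0,"hand":-1},{"x":1,"y":0,"z":0,"ax":0,"ay":0,"az":0,"hand":-1},{"x":0.95,"y":0,"z":0,"ax":0,"ay":0,"az":0,"hand":-1},{"x":0,"y":0,"z":0,"ax":0,"ay":0,"az":0,"hand":-1},{"x":0,"y":0,"z":0.3,"ax":0,"ay":0,"az":0,"hand":-1}]'; python3 - <<'E'
from h import *
go(.491,-.155,.0472)
i=optics.camera_info('wrist');im=optics.capture('wrist');cv2.imwrite('pics/w4.png',im[:,:,::-1]);m=cork(im)
print(np.where(m.any(1))[0][[0,-1]])
E
```

```text
time: 8.3
eef_pos: [0.4895, -0.1553, 0.0603]
eef_rot: [-3.14, 0.0, -1.647]
contact_force: [0.6, -0.4, -0.3]
grip_width: 0.0006
grip_force: 0.0
t 8.3 p [ 0.4895 -0.1553  0.0603] yaw -94.36 F [ 0.61 -0.35 -0.27] w 0.0006 g 0.0
units x,y,z -0.02 -0.07 0.65
[340 433]
```

View pics/w4.png

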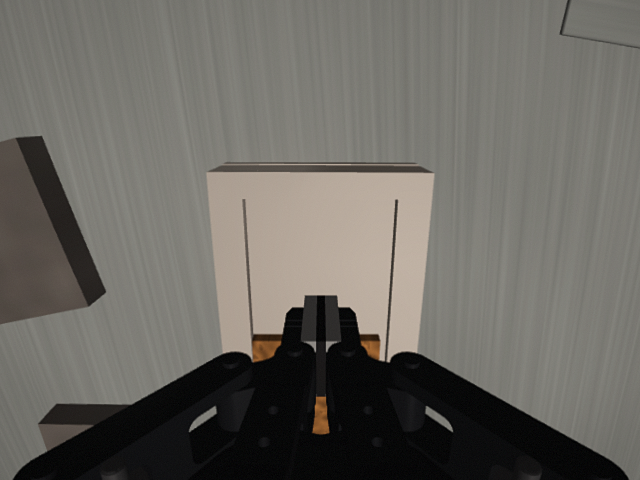

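The wrist view shows the sheet's rear edge at row 336 (columns 252–381), with the shut fingers (column 320) behind it and nearly centred. I descend to just above the pocket floor.

```bash
python3 -m crank '[{"x":0,"y":0,"z":0.25,"ax":0,"ay":0,"az":0,"hand":-1},{"x":0,"y":0,"z":0.2,"ax":0,"ay":0,"az":0,"hand":-1},{"x":0,"y":0,"z":0.1,"ax":0,"ay":0,"az":0,"hand":-1},{"x":0,"y":0,"z":0.05,"ax":0,"ay":0,"az":0,"hand":-1},{"x":0,"y":0,"z":0,"ax":0,"ay":0,"az":0,"hand":-1},{"x":0,"y":0,"z":0,"ax":0,"ay":0,"az":0,"hand":-1},{"x":0,"y":0,"z":0,"ax":0,"ay":0,"az":0,"hand":-1},{"x":0,"y":0,"z":0,"ax":0,"ay":0,"az":0,"hand":-1}]'
```

```text
time: 9.15
eef_pos: [0.489, -0.1552, 0.0478]
eef_rot: [-3.141, 0.0, -1.646]
contact_force: [0.6, -0.2, 0.9]
grip_width: -0.0002
grip_force: 0.0
```

```bash
python3 -m crank '[{"x":0,"y":0,"z":0.05,"ax":0,"ay":0,"az":0,"hand":-1},{"x":-0.2,"y":0,"z":0,"ax":0,"ay":0,"az":0,"hand":-1},{"x":-0.2,"y":0,"z":0,"ax":0,"ay":0,"az":0,"hand":-1},{"x":-0.3,"y":0,"z":0,"ax":0,"ay":0,"az":0,"hand":-1},{"x":-0.3,"y":0,"z":0,"ax":0,"ay":0,"az":0,"hand":-1},{"x":-0.3,"y":0,"z":0,"ax":0,"ay":0,"az":0,"hand":-1},{"x":-0.3,"y":0,"z":0,"ax":0,"ay":0,"az":0,"hand":-1},{"x":-0.2,"y":0,"z":0,"ax":0,"ay":0,"az":0,"hand":-1}]'; python3 -m crank '[{"x":-0.2,"y":0,"z":0,"ax":0,"ay":0,"az":0,"hand":-1},{"x":-0.3,"y":0,"z":0,"ax":0,"ay":0,"az":0,"hand":-1},{"x":-0.3,"y":0,"z":0,"ax":0,"ay":0,"az":0,"hand":-1},{"x":-0.3,"y":0,"z":0,"ax":0,"ay":0,"az":0,"hand":-1},{"x":-0.3,"y":0,"z":0,"ax":0,"ay":0,"az":0,"hand":-1},{"x":-0.3,"y":0,"z":0,"ax":0,"ay":0,"az":0,"hand":-1},{"x":-0.2,"y":0,"z":0,"ax":0,"ay":0,"az":0,"hand":-1},{"x":-0.2,"y":0,"z":0,"ax":0,"ay":0,"az":0,"hand":-1}]'; python3 - <<'E'
from h import *
st();ti=optics.camera_info('top');T=optics.capture('top');cv2.imwrite('pics/t5.png',cv2.resize(T[140:275,245:435,::-1],None,fx=4,fy=4,interpolation=cv2.INTER_CUBIC))
q,c=quad(box(cork(T),(250,215,425,270)));print(rect(plane(ti,c,.043)))
E
```

```text
time: 9.95
eef_pos: [0.4917, -0.1186, 0.0467]
eef_rot: [-3.142, 0.0, -1.646]
contact_force: [-0.4, -0.9, 0.4]
grip_width: -0.0001
grip_force: 0.2
time: 10.75
eef_pos: [0.4948, -0.077, 0.0467]
eef_rot: [3.142, -0.0, -1.646]
contact_force: [0.1, 0.5, 0.8]
grip_width: 0.0001
grip_force: 0.1
t 10.75 p [ 0.4948 -0.077   0.0467] yaw -94.29 F [0.05 0.53 0.76] w 0.0001 g 0.1Traceback (most recent call last):
  File "<stdin>", line 3, in <module>
  File "h.py", line 22, in quad
    c=cv2.convexHull(max(cs,key=cv2.contourArea))
                     ~~~^^^^^^^^^^^^^^^^^^^^^^^^
ValueError: max() iterable argument is empty
```

View pics/t5.png

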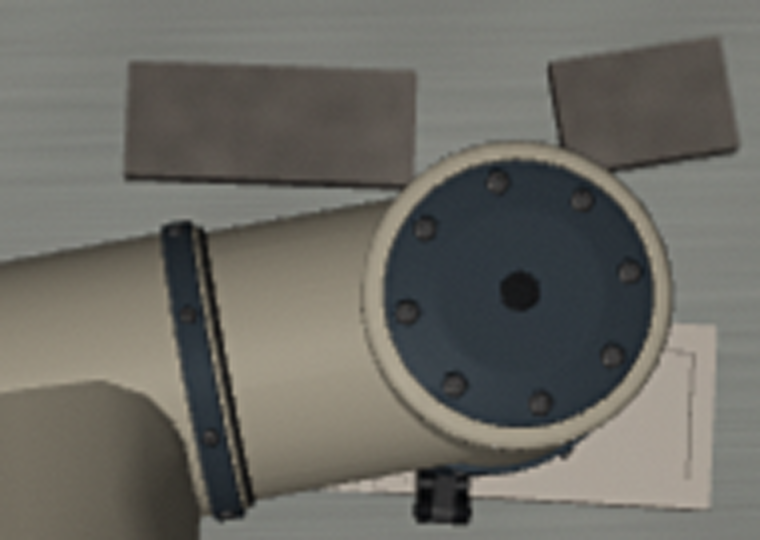

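The arm hides the sheet in the top view, so it tells me nothing about it. I rely on the force reading, plus cork outlines from the scene and wrist cameras.

```bash
python3 -m crank '[{"x":-0.1,"y":0,"z":0,"ax":0,"ay":0,"az":0,"hand":-1},{"x":-0.1,"y":0,"z":0,"ax":0,"ay":0,"az":0,"hand":-1},{"x":-0.1,"y":0,"z":0,"ax":0,"ay":0,"az":0,"hand":-1},{"x":-0.1,"y":0,"z":0,"ax":0,"ay":0,"az":0,"hand":-1},{"x":-0.1,"y":0,"z":0,"ax":0,"ay":0,"az":0,"hand":-1},{"x":-0.1,"y":0,"z":0,"ax":0,"ay":0,"az":0,"hand":-1},{"x":-0.1,"y":0,"z":0,"ax":0,"ay":0,"az":0,"hand":-1},{"x":-0.1,"y":0,"z":0,"ax":0,"ay":0,"az":0,"hand":-1}]'; python3 - <<'E'
from h import *
st()
i=optics.camera_info('wrist');im=optics.capture('wrist');m=cork(im);r=np.where(m.any(1))[0][0]
c=np.where(m[r+3]>0)[0];print(r,plane(i,[[c.min()-.5,r+3],[c.max()+.5,r+3],[260,r]],.043))
S=optics.capture('scene');si=optics.camera_info('scene')
cv2.imwrite('pics/s6.png',cv2.resize(S[200:330,190:400,::-1],None,fx=3.6,fy=3.6,interpolation=cv2.INTER_CUBIC))
E
```

```text
time: 11.6
eef_pos: [0.4959, -0.0612, 0.0467]
eef_rot: [-3.142, 0.0, -1.646]
contact_force: [0.2, -0.0, 0.3]
grip_width: 0.0002
grip_force: 0.1
t 11.6 p [ 0.4959 -0.0612  0.0467] yaw -94.3 F [ 0.17 -0.01  0.33] w 0.0002 g 0.1
342 [[ 0.5274 -0.0517  0.043 ]
 [ 0.468  -0.0473  0.043 ]
 [ 0.5202 -0.0527  0.043 ]]
```

View pics/s6.png

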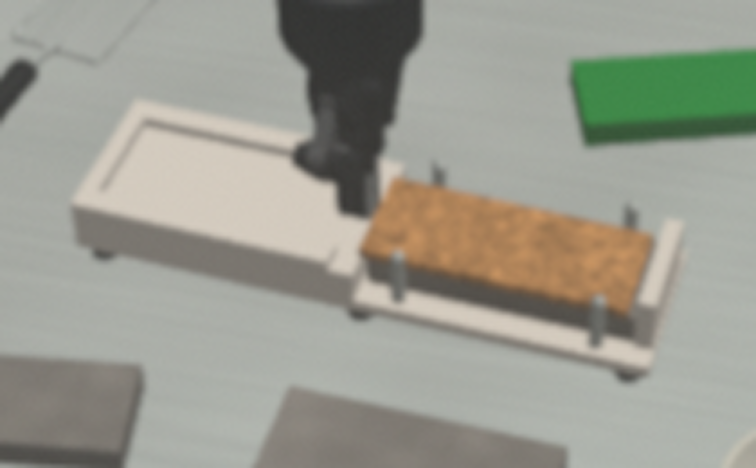

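The scene view shows the cork lying over the lower stone between the posts, just short of the end stop at crop pixels (660,265), with the finger behind its rear edge at (375,215). Continuing in small steps until the stop pushes back.

```bash
python3 -m crank '[{"x":-0.05,"y":0,"z":0,"ax":0,"ay":0,"az":0,"hand":-1},{"x":-0.05,"y":0,"z":0,"ax":0,"ay":0,"az":0,"hand":-1},{"x":-0.05,"y":0,"z":0,"ax":0,"ay":0,"az":0,"hand":-1},{"x":-0.05,"y":0,"z":0,"ax":0,"ay":0,"az":0,"hand":-1},{"x":-0.05,"y":0,"z":0,"ax":0,"ay":0,"az":0,"hand":-1},{"x":0,"y":0,"z":0,"ax":0,"ay":0,"az":0,"hand":-1},{"x":0,"y":0,"z":0,"ax":0,"ay":0,"az":0,"hand":-1},{"x":0,"y":0,"z":0,"ax":0,"ay":0,"az":0,"hand":-1}]'
```

```text
time: 12.5
eef_pos: [0.4963, -0.0564, 0.0467]
eef_rot: [-3.142, 0.0, -1.646]
contact_force: [0.1, -0.9, -0.1]
grip_width: 0.0004
grip_force: 0.0
```

```bash
python3 -m crank '[{"x":-0.04,"y":0,"z":0,"ax":0,"ay":0,"az":0,"hand":-1},{"x":0,"y":0,"z":0,"ax":0,"ay":0,"az":0,"hand":-1},{"x":-0.04,"y":0,"z":0,"ax":0,"ay":0,"az":0,"hand":-1},{"x":0,"y":0,"z":0,"ax":0,"ay":0,"az":0,"hand":-1},{"x":-0.04,"y":0,"z":0,"ax":0,"ay":0,"az":0,"hand":-1},{"x":0,"y":0,"z":0,"ax":0,"ay":0,"az":0,"hand":-1},{"x":0,"y":0,"z":0,"ax":0,"ay":0,"az":0,"hand":-1},{"x":0,"y":0,"z":0,"ax":0,"ay":0,"az":0,"hand":-1}]'
```

```text
time: 13.3
eef_pos: [0.4962, -0.055, 0.0468]
eef_rot: [3.141, -0.002, -1.646]
contact_force: [-0.4, -5.6, 0.8]
grip_width: -0.0004
grip_force: 2.6
```

```bash
python3 -m crank '[{"x":-0.03,"y":0,"z":0,"ax":0,"ay":0,"az":0,"hand":-1},{"x":0,"y":0,"z":0,"ax":0,"ay":0,"az":0,"hand":-1},{"x":0,"y":0,"z":0,"ax":0,"ay":0,"az":0,"hand":-1},{"x":0,"y":0,"z":0,"ax":0,"ay":0,"az":0,"hand":-1},{"x":0,"y":0,"z":0,"ax":0,"ay":0,"az":0,"hand":-1},{"x":0,"y":0,"z":0,"ax":0,"ay":0,"az":0,"hand":-1},{"x":0,"y":0,"z":0,"ax":0,"ay":0,"az":0,"hand":-1},{"x":0,"y":0,"z":0,"ax":0,"ay":0,"az":0,"hand":-1}]';  python3 -m crank '[{"x":0,"y":0,"z":0,"ax":0,"ay":0,"az":0,"hand":-1},{"x":0,"y":0,"z":0,"ax":0,"ay":0,"az":0,"hand":-1},{"x":0,"y":0,"z":0,"ax":0,"ay":0,"az":0,"hand":-1},{"x":0,"y":0,"z":0,"ax":0,"ay":0,"az":0,"hand":-1},{"x":0,"y":0,"z":0,"ax":0,"ay":0,"az":0,"hand":-1},{"x":0,"y":0,"z":0,"ax":0,"ay":0,"az":0,"hand":-1},{"x":0,"y":0,"z":0,"ax":0,"ay":0,"az":0,"hand":-1},{"x":0,"y":0,"z":0,"ax":0,"ay":0,"az":0,"hand":-1}]'
```

```text
time: 14.1
eef_pos: [0.4962, -0.0548, 0.0469]
eef_rot: [3.141, -0.002, -1.646]
contact_force: [0.5, -7.1, 0.8]
grip_width: 0.0001
grip_force: 3.2
time: 14.9
eef_pos: [0.4962, -0.0549, 0.0469]
eef_rot: [3.141, -0.002, -1.646]
contact_force: [-0.4, -8.9, 1.4]
grip_width: -0.0003
grip_force: 3.2
```

```bash
python3 -m crank '[{"x":0.3,"y":0,"z":0,"ax":0,"ay":0,"az":0,"hand":-1},{"x":0.2,"y":0,"z":-0.4,"ax":0,"ay":0,"az":0,"hand":-1},{"x":0,"y":0,"z":-1,"ax":0,"ay":0,"az":0,"hand":-1},{"x":0,"y":0,"z":-1,"ax":0,"ay":0,"az":0,"hand":-1},{"x":0,"y":0,"z":-1,"ax":0,"ay":0,"az":0,"hand":0},{"x":0,"y":0,"z":-1,"ax":0,"ay":0,"az":0,"hand":1},{"x":0,"y":0,"z":-0.6,"ax":0,"ay":0,"az":0,"hand":1},{"x":0,"y":0,"z":0,"ax":0,"ay":0,"az":0,"hand":1}]';  python3 -m crank '[{"x":0,"y":-0.9,"z":0,"ax":0,"ay":0,"az":0,"hand":1},{"x":0,"y":-1,"z":0,"ax":0,"ay":0,"az":0,"hand":1},{"x":0,"y":-1,"z":0,"ax":0,"ay":0,"az":0,"hand":1},{"x":0,"y":-1,"z":0,"ax":0,"ay":0,"az":0,"hand":1},{"x":0,"y":-1,"z":0,"ax":0,"ay":0,"az":0,"hand":1},{"x":0,"y":-1,"z":0,"ax":0,"ay":0,"az":0,"hand":1},{"x":0,"y":-1,"z":0,"ax":0,"ay":0,"az":0,"hand":1},{"x":0,"y":-0.4,"z":0,"ax":0,"ay":0,"az":0,"hand":1}]'; python3 - <<'E'
from h import *
st()
i=optics.camera_info('wrist');im=optics.capture('wrist');cv2.imwrite('pics/w7.png',im[:,:,::-1])
E
```

```text
time: 15.7
eef_pos: [0.497, -0.0632, 0.1486]
eef_rot: [-3.138, 0.001, -1.646]
contact_force: [-0.2, -0.3, -0.2]
grip_width: 0.0581
grip_force: 0.0
time: 16.5
eef_pos: [0.642, -0.0743, 0.1446]
eef_rot: [3.139, 0.0, -1.646]
contact_force: [0.4, 0.1, 0.4]
grip_width: 0.0851
grip_force: 0.0
t 16.5 p [ 0.642  -0.0743  0.1446] yaw -94.32 F [0.41 0.11 0.44] w 0.0851 g 0.0
```

View pics/w7.png

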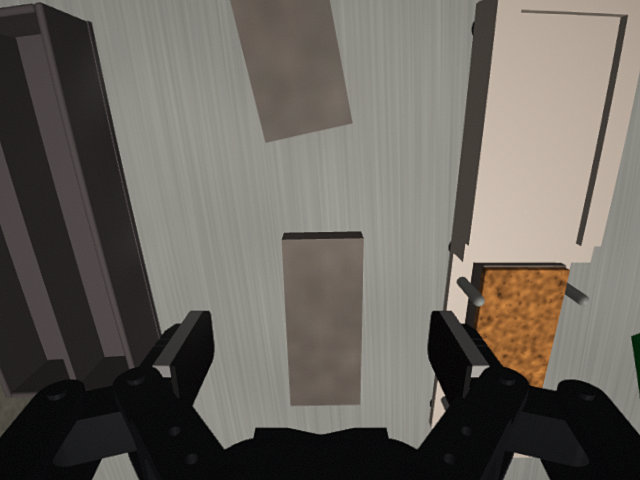

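The wrist view shows the upper stone complete, with its top corners at about (283,239), (363,238), (361,405) and (290,405). The cork is in the cradle, rear corners at (482,267) and (569,267), and the dark tray is on the left.

```bash
python3 - <<'E'
from h import *
i=optics.camera_info('wrist');im=cv2.imread('pics/w7.png')[:,:,::-1].copy()
g=cv2.cvtColor(im,cv2.COLOR_RGB2GRAY)
p=cv2.cornerSubPix(g,np.float32([[283,239],[363,238],[361,405],[290,405]]).reshape(-1,1,2),(5,5),(-1,-1),(3,30,.01))[:,0]
w=plane(i,p,.018);print(p,w,rect(w),[np.linalg.norm(w[a]-w[b]).round(4) for a,b in((0,1),(1,2),(2,3),(3,0))])
print('cork rear',plane(i,[[482,267],[569,267]],.0418))
print('tray',plane(i,[[160,340]],.05), plane(optics.camera_info('top'),[[300,106],[423,106]],.05))
(c,_,a)=rect(w);go(c[0]/1000,c[1]/1000,.03)
E
```

```text
[[281.2079 239.1199]
 [363.1628 237.2367]
 [360.1136 403.9495]
 [289.9722 405.3448]] [[ 0.6686 -0.0731  0.018 ]
 [ 0.6089 -0.07    0.018 ]
 [ 0.6173  0.0793  0.018 ]
 [ 0.6773  0.0761  0.018 ]] (array([643.1,   3.1]), array([149.7,  60.1]), 86.81) [np.float64(0.0597), np.float64(0.1495), np.float64(0.0601), np.float64(0.1494)]
cork rear [[ 0.5307 -0.0501  0.0418]
 [ 0.4692 -0.0452  0.0418]]
tray [[ 0.7581 -0.015   0.05  ]] [[ 0.7731  0.0278  0.05  ]
 [ 0.7682 -0.223   0.05  ]]
t 16.55 p [ 0.6423 -0.0744  0.1446] yaw -94.32 F [ 0.27 -0.14 -0.95] w 0.0853 g 0.0
units x,y,z -3.87 0.25 5.73
```

```bash
python3 -m crank '[{"x":-0.95,"y":0.07,"z":0,"ax":0,"ay":0,"az":0,"hand":1},{"x":-0.98,"y":0.06,"z":0,"ax":0,"ay":0,"az":0,"hand":1},{"x":-0.98,"y":0.06,"z":0,"ax":0,"ay":0,"az":0,"hand":1},{"x":-0.96,"y":0.06,"z":0,"ax":0,"ay":0,"az":-0.18,"hand":1},{"x":0,"y":0,"z":0.9,"ax":0,"ay":0,"az":0,"hand":1},{"x":0,"y":0,"z":1,"ax":0,"ay":0,"az":0,"hand":1},{"x":0,"y":0,"z":1,"ax":0,"ay":0,"az":0,"hand":1},{"x":0,"y":0,"z":1,"ax":0,"ay":0,"az":0,"hand":1}]';  python3 -m crank '[{"x":0,"y":0,"z":0.8,"ax":0,"ay":0,"az":0,"hand":1},{"x":0,"y":0,"z":0.8,"ax":0,"ay":0,"az":0,"hand":1},{"x":0,"y":0,"z":0.5,"ax":0,"ay":0,"az":0,"hand":1},{"x":0,"y":0,"z":0.2,"ax":0,"ay":0,"az":0,"hand":1},{"x":0,"y":0,"z":0,"ax":0,"ay":0,"az":0,"hand":1},{"x":0,"y":0,"z":0,"ax":0,"ay":0,"az":0,"hand":1},{"x":0,"y":0,"z":0,"ax":0,"ay":0,"az":0,"hand":1},{"x":0,"y":0,"z":0,"ax":0,"ay":0,"az":0,"hand":1}]'; python3 -c "
from h import *
go(.6431,.0031,.009)"
```

```text
time: 17.35
eef_pos: [0.6415, 0.0037, 0.0678]
eef_rot: [3.141, 0.0, -1.626]
contact_force: [0.8, 0.0, 0.0]
grip_width: 0.0853
grip_force: 0.0
time: 18.15
eef_pos: [0.6426, 0.0032, 0.0234]
eef_rot: [-3.14, 0.0, -1.627]
contact_force: [0.8, -0.4, -0.2]
grip_width: 0.0853
grip_force: 0.0
t 18.15 p [0.6426 0.0032 0.0234] yaw -93.22 F [ 0.79 -0.35 -0.18] w 0.0853 g 0.0
units x,y,z 0.01 -0.03 0.72
```

```bash
python3 -m crank '[{"x":0,"y":0,"z":0.3,"ax":0,"ay":0,"az":0,"hand":1},{"x":0,"y":0,"z":0.25,"ax":0,"ay":0,"az":0,"hand":1},{"x":0,"y":0,"z":0.15,"ax":0,"ay":0,"az":0,"hand":1},{"x":0,"y":0,"z":0,"ax":0,"ay":0,"az":0,"hand":0.6},{"x":0,"y":0,"z":0,"ax":0,"ay":0,"az":0,"hand":0.4},{"x":0,"y":0,"z":0,"ax":0,"ay":0,"az":0,"hand":-1},{"x":0,"y":0,"z":0,"ax":0,"ay":0,"az":0,"hand":-1},{"x":0,"y":0,"z":0,"ax":0,"ay":0,"az":0,"hand":-1}]';  python3 -m crank '[{"x":0,"y":0,"z":0,"ax":0,"ay":0,"az":0,"hand":-1},{"x":0,"y":0,"z":0,"ax":0,"ay":0,"az":0,"hand":-1},{"x":0,"y":0,"z":-0.2,"ax":0,"ay":0,"az":0,"hand":-1},{"x":0,"y":0,"z":-0.4,"ax":0,"ay":0,"az":0,"hand":-1},{"x":0,"y":0,"z":-0.7,"ax":0,"ay":0,"az":0,"hand":-1},{"x":0,"y":0,"z":-1,"ax":0,"ay":0,"az":0,"hand":-1},{"x":0,"y":0,"z":-0.7,"ax":0,"ay":0,"az":0,"hand":-1},{"x":0,"y":0,"z":0,"ax":0,"ay":0,"az":0,"hand":-1}]'; python3 - <<'E'
from h import *
st()
i=optics.camera_info('wrist');im=optics.capture('wrist');cv2.imwrite('pics/w8.png',im[:,:,::-1])
E
```

```text
time: 18.95
eef_pos: [0.643, 0.0032, 0.0096]
eef_rot: [-3.14, 0.0, -1.627]
contact_force: [0.7, 0.1, 5.2]
grip_width: 0.0585
grip_force: 66.6
time: 19.75
eef_pos: [0.6438, 0.0033, 0.0719]
eef_rot: [-3.137, 0.001, -1.627]
contact_force: [0.5, 0.3, -3.1]
grip_width: 0.0585
grip_force: 65.8
t 19.75 p [0.6438 0.0033 0.0719] yaw -93.21 F [ 0.48  0.27 -3.1 ] w 0.0585 g 65.8
```

View pics/w8.png

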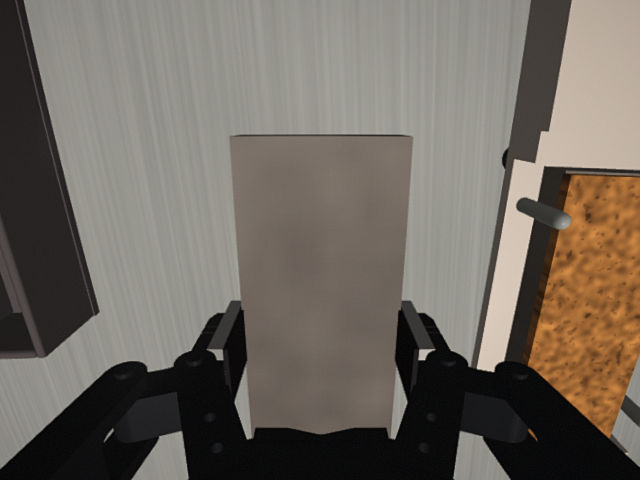

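The stone is held level and square, its rear edge at row 136 (columns 232–412). I lift, carry it over the cradle, and compare it with the rear posts in the same view.

```bash
python3 -m crank '[{"x":0,"y":0,"z":-0.6,"ax":0,"ay":0,"az":0,"hand":-1},{"x":0,"y":0,"z":-0.6,"ax":0,"ay":0,"az":0,"hand":-1},{"x":0,"y":0.4,"z":0,"ax":0,"ay":0,"az":0,"hand":-1},{"x":0,"y":0.8,"z":0,"ax":0,"ay":0,"az":0,"hand":-1},{"x":-0.2,"y":1,"z":0,"ax":0,"ay":0,"az":0,"hand":-1},{"x":-0.2,"y":1,"z":0,"ax":0,"ay":0,"az":0,"hand":-1},{"x":-0.2,"y":1,"z":0,"ax":0,"ay":0,"az":0,"hand":-1},{"x":0,"y":1,"z":0,"ax":0,"ay":0,"az":0,"hand":-1}]';  python3 -m crank '[{"x":0,"y":0.8,"z":0,"ax":0,"ay":0,"az":0,"hand":-1},{"x":0,"y":0.6,"z":0,"ax":0,"ay":0,"az":0,"hand":-1},{"x":0,"y":0.38,"z":0,"ax":0,"ay":0,"az":0,"hand":-1},{"x":0,"y":0,"z":0,"ax":0,"ay":0,"az":0.18,"hand":-1},{"x":0,"y":0,"z":0.4,"ax":0,"ay":0,"az":0,"hand":-1},{"x":0,"y":0,"z":0.4,"ax":0,"ay":0,"az":0,"hand":-1},{"x":0,"y":0,"z":0,"ax":0,"ay":0,"az":0,"hand":-1},{"x":0,"y":0,"z":0,"ax":0,"ay":0,"az":0,"hand":-1}]'; python3 - <<'E'
from h import *
go(.5053,.027,.06)
i=optics.camera_info('wrist');im=optics.capture('wrist');cv2.imwrite('pics/w9.png',im[:,:,::-1])
im=optics.capture('scene');cv2.imwrite('pics/s9.png',im[:,:,::-1])
E
```

```text
time: 20.6
eef_pos: [0.5375, 0.0214, 0.0925]
eef_rot: [3.141, 0.0, -1.627]
contact_force: [-0.1, 0.4, -2.4]
grip_width: 0.0585
grip_force: 65.7
time: 21.4
eef_pos: [0.5035, 0.0228, 0.076]
eef_rot: [3.14, -0.001, -1.646]
contact_force: [-0.8, -0.8, -2.6]
grip_width: 0.0585
grip_force: 65.7
t 21.4 p [0.5035 0.0228 0.076 ] yaw -94.31 F [-0.75 -0.79 -2.64] w 0.0585 g 65.7
units x,y,z -0.22 -0.08 0.8
```

View pics/w9.png

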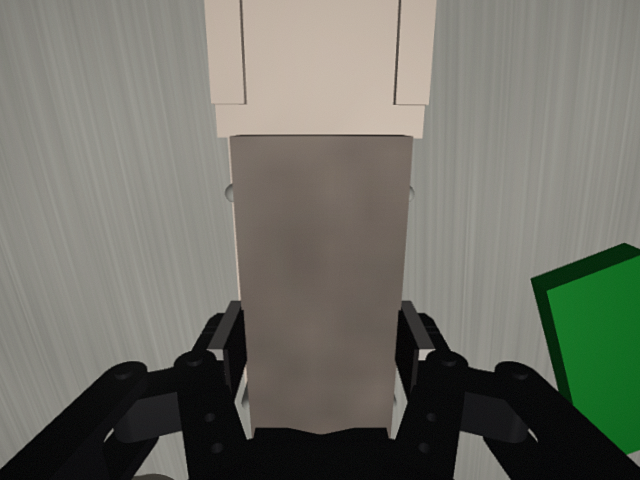

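The wrist view shows the stone's rear corners at (232,136) and (412,136). Post domes show at (229,192) and (411,192), and the rack's edges run from column 217 to 424, so the stone is laterally centred to about 1 mm and parallel to the rack. Next I compute the lengthwise offset from the rim end (row 104) and the pocket lip (row 137).

```bash
python3 - <<'E'
from h import *
i=optics.camera_info('wrist');s=st();th=np.radians(-4.26);R=np.array([[np.cos(th),-np.sin(th)],[np.sin(th),np.cos(th)]])
rk=lambda uv,z:((plane(i,uv,z)[:,:2]-[.4997,-.0465])@R*1000).round(1)
zb=s['eef_pos'][2]-.0096;print('stone bottom',zb)
print('stone rear top',rk([[232,136],[412,136]],zb+.018))
print('rim end (y=-15)',rk([[244,104],[397,104]],.0433))
print('lip y=0',rk([[217,137],[424,137]],.0373))
print('posts (outer) x41,y22',rk([[226,192],[414,192]],.052))
si=optics.camera_info('scene');S=cv2.imread('pics/s9.png')[:,:,::-1];V=cv2.cvtColor(np.ascontiguousarray(S),cv2.COLOR_RGB2HSV)
o=np.array([.4997,-.0465])
for nm,p in(('stop top corner',[33,153,51.8]),('sheet front',[30,153,41.8]),('stone front/bottom if gap3',[30,150,zb*1000])):
    print(nm,project(si,np.r_[o+R@np.array(p[:2])/1000,p[2]/1000]))
# look along stone's +x side edge in scene view: profile of V at stone's mid-side height
P=np.array([np.r_[o+R@np.array([30,y])/1000,zb+.009] for y in np.arange(130,162,1)])/1.0
uv=project(si,P).round().astype(int)
for y,(u,v) in zip(np.arange(130,162,1),uv): print(y,S[v,u].tolist(),end=' ')
P=np.array([np.r_[o+R@np.array([30,y])/1000,zb+.009] for y in np.arange(-12,12,1)])
print()
for y,(u,v) in zip(np.arange(-12,12,1),project(si,P).round().astype(int)): print(y,S[v,u].tolist(),end=' ')
E
```

```text
t 21.5 p [0.5038 0.023  0.0767] yaw -94.3 F [-0.22 -0.12 -3.23] w 0.0583 g 65.7
stone bottom 0.06709974034286872
stone rear top [[ 25.5  -4.7]
 [-32.9  -4.7]]
rim end (y=-15) [[ 29.  -16.3]
 [-35.6 -16.3]]
lip y=0 [[ 43.1  -2.6]
 [-49.7  -2.6]]
posts (outer) x41,y22 [[ 37.2  19.7]
 [-43.2  19.7]]
stop top corner [[367.1018 283.9024]]
sheet front [[367.1444 286.4181]]
stone front/bottom if gap3 [[366.4108 276.8173]]
130 [81, 79, 73] 131 [81, 79, 74] 132 [81, 79, 74] 133 [82, 81, 75] 134 [82, 81, 75] 135 [80, 79, 74] 136 [80, 79, 74] 137 [81, 79, 73] 138 [81, 79, 73] 139 [81, 78, 73] 140 [81, 78, 73] 141 [81, 79, 75] 142 [82, 80, 75] 143 [82, 80, 75] 144 [94, 87, 76] 145 [94, 87, 76] 146 [125, 104, 83] 147 [125, 104, 83] 148 [156, 121, 87] 149 [156, 121, 87] 150 [169, 128, 87] 151 [175, 131, 89] 152 [178, 135, 95] 153 [178, 135, 95] 154 [183, 147, 115] 155 [183, 147, 115] 156 [194, 172, 150] 157 [194, 172, 150] 158 [204, 192, 177] 159 [204, 192, 177] 160 [209, 201, 188] 161 [209, 201, 188] 
-12 [210, 201, 189] -11 [209, 201, 189] -10 [209, 201, 189] -9 [210, 201, 189] -8 [210, 201, 189] -7 [206, 197, 185] -6 [206, 197, 185] -5 [180, 173, 163] -4 [181, 173, 163] -3 [130, 125, 116] -2 [130, 125, 116] -1 [92, 89, 83] 0 [92, 89, 83] 1 [87, 84, 79] 2 [87, 84, 79] 3 [87, 84, 79] 4 [87, 84, 79] 5 [90, 87, 82] 6 [90, 87, 82] 7 [90, 86, 81] 8 [90, 86, 81] 9 [89, 86, 80] 10 [89, 86, 80] 11 [88, 85, 81]
```

```bash
python3 -m crank '[{"x":-0.15,"y":-0.025,"z":0,"ax":0,"ay":0,"az":0,"hand":-1},{"x":0,"y":0,"z":0,"ax":0,"ay":0,"az":0,"hand":-1},{"x":0,"y":0,"z":0.2,"ax":0,"ay":0,"az":0,"hand":-1},{"x":0,"y":0,"z":0.2,"ax":0,"ay":0,"az":0,"hand":-1},{"x":0,"y":0,"z":0.2,"ax":0,"ay":0,"az":0,"hand":-1},{"x":0,"y":0,"z":0.2,"ax":0,"ay":0,"az":0,"hand":-1},{"x":0,"y":0,"z":0.2,"ax":0,"ay":0,"az":0,"hand":-1},{"x":0,"y":0,"z":0,"ax":0,"ay":0,"az":0,"hand":-1}]'; python3 - <<'E'
from h import *
s=st();zb=s['eef_pos'][2]-.0096
S=optics.capture('scene');si=optics.camera_info('scene');o=np.array([.4997,-.0465]);th=np.radians(-4.26);R=np.array([[np.cos(th),-np.sin(th)],[np.sin(th),np.cos(th)]])
for rng in((140,160),(-6,6)):
  for y in range(*rng):
    u,v=project(si,np.r_[o+R@np.array([30,y])/1000,zb+.009])[0].round().astype(int);print(y,S[v,u].tolist(),end=' ')
  print()
E
```

```text
time: 22.3
eef_pos: [0.5037, 0.0258, 0.0559]
eef_rot: [3.14, -0.0, -1.646]
contact_force: [-0.1, 0.2, -3.4]
grip_width: 0.0585
grip_force: 65.7
t 22.3 p [0.5037 0.0258 0.0559] yaw -94.31 F [-0.11  0.24 -3.38] w 0.0585 g 65.7
140 [81, 80, 75] 141 [81, 80, 75] 142 [80, 79, 75] 143 [80, 79, 75] 144 [80, 78, 74] 145 [80, 78, 74] 146 [82, 79, 75] 147 [82, 79, 75] 148 [96, 88, 80] 149 [128, 111, 94] 150 [128, 111, 94] 151 [167, 146, 125] 152 [167, 146, 125] 153 [199, 186, 170] 154 [199, 186, 170] 155 [207, 197, 184] 156 [207, 197, 184] 157 [207, 199, 187] 158 [207, 199, 187] 159 [206, 198, 186] 
-6 [209, 201, 188] -5 [207, 199, 187] -4 [207, 199, 187] -3 [196, 188, 177] -2 [198, 190, 178] -1 [167, 160, 151] 0 [167, 160, 151] 1 [119, 114, 108] 2 [119, 114, 108] 3 [91, 88, 83] 4 [91, 88, 83] 5 [87, 85, 80]
```

```bash
python3 -m crank '[{"x":0,"y":0,"z":0.04,"ax":0,"ay":0,"az":0,"hand":-1},{"x":0,"y":0,"z":0.04,"ax":0,"ay":0,"az":0,"hand":-1},{"x":0,"y":0,"z":0.04,"ax":0,"ay":0,"az":0,"hand":-1},{"x":0,"y":0,"z":0.03,"ax":0,"ay":0,"az":0,"hand":-1},{"x":0,"y":0,"z":0.03,"ax":0,"ay":0,"az":0,"hand":-1},{"x":0,"y":0,"z":0,"ax":0,"ay":0,"az":0,"hand":-1},{"x":0,"y":0,"z":0,"ax":0,"ay":0,"az":0,"hand":-1},{"x":0,"y":0,"z":0,"ax":0,"ay":0,"az":0,"hand":-1}]'
```

```text
time: 23.15
eef_pos: [0.5043, 0.026, 0.0531]
eef_rot: [-3.142, -0.0, -1.646]
contact_force: [0.2, 0.4, -3.9]
grip_width: 0.0581
grip_force: 65.7
```

```bash
python3 -m crank '[{"x":0,"y":0,"z":0.03,"ax":0,"ay":0,"az":0,"hand":-1},{"x":0,"y":0,"z":0,"ax":0,"ay":0,"az":0,"hand":-1},{"x":0,"y":0,"z":0.03,"ax":0,"ay":0,"az":0,"hand":-1},{"x":0,"y":0,"z":0,"ax":0,"ay":0,"az":0,"hand":-1},{"x":0,"y":0,"z":0.02,"ax":0,"ay":0,"az":0,"hand":-1},{"x":0,"y":0,"z":0,"ax":0,"ay":0,"az":0,"hand":-1},{"x":0,"y":0,"z":0,"ax":0,"ay":0,"az":0,"hand":-1},{"x":0,"y":0,"z":0,"ax":0,"ay":0,"az":0,"hand":-1}]'
```

```text
time: 23.95
eef_pos: [0.5042, 0.026, 0.0515]
eef_rot: [-3.142, -0.0, -1.646]
contact_force: [-1.0, 0.1, -3.7]
grip_width: 0.0584
grip_force: 65.7
```

```bash
python3 -m crank '[{"x":0,"y":0,"z":0.03,"ax":0,"ay":0,"az":0,"hand":-1},{"x":0,"y":0,"z":0,"ax":0,"ay":0,"az":0,"hand":-1},{"x":0,"y":0,"z":0.02,"ax":0,"ay":0,"az":0,"hand":-1},{"x":0,"y":0,"z":0,"ax":0,"ay":0,"az":0,"hand":-1},{"x":0,"y":0,"z":0,"ax":0,"ay":0,"az":0,"hand":-1},{"x":0,"y":0,"z":0,"ax":0,"ay":0,"az":0,"hand":-1},{"x":0,"y":0,"z":0,"ax":0,"ay":0,"az":0,"hand":-1},{"x":0,"y":0,"z":0,"ax":0,"ay":0,"az":0,"hand":-1}]'
```

```text
time: 24.75
eef_pos: [0.5043, 0.026, 0.0512]
eef_rot: [-3.141, 0.0, -1.646]
contact_force: [-4.8, 0.4, 4.5]
grip_width: 0.0584
grip_force: 66.7
```

```bash
python3 -m crank '[{"x":0,"y":0,"z":-0.02,"ax":0,"ay":0,"az":0,"hand":-1},{"x":0,"y":0,"z":0,"ax":0,"ay":0,"az":0,"hand":-1},{"x":0,"y":0,"z":0,"ax":0,"ay":0,"az":0,"hand":0.4},{"x":0,"y":0,"z":0,"ax":0,"ay":0,"az":0,"hand":0.5},{"x":0,"y":0,"z":0,"ax":0,"ay":0,"az":0,"hand":0.6},{"x":0,"y":0,"z":0,"ax":0,"ay":0,"az":0,"hand":0.75},{"x":0,"y":0,"z":0,"ax":0,"ay":0,"az":0,"hand":0.75},{"x":0,"y":0,"z":0,"ax":0,"ay":0,"az":0,"hand":0.75}]'
```

```text
time: 25.55
eef_pos: [0.5043, 0.026, 0.0509]
eef_rot: [-3.141, 0.0, -1.646]
contact_force: [-0.5, -0.7, 0.4]
grip_width: 0.0746
grip_force: 0.0
```

```bash
python3 -m crank '[{"x":0,"y":0,"z":-0.2,"ax":0,"ay":0,"az":0,"hand":0.75},{"x":0,"y":0,"z":-0.4,"ax":0,"ay":0,"az":0,"hand":0.75},{"x":0,"y":0,"z":-0.8,"ax":0,"ay":0,"az":0,"hand":0.75},{"x":0,"y":0,"z":-1,"ax":0,"ay":0,"az":0,"hand":0.75},{"x":0,"y":0,"z":-1,"ax":0,"ay":0,"az":0,"hand":0.75},{"x":0,"y":0,"z":-1,"ax":0,"ay":0,"az":0,"hand":0.75},{"x":0,"y":0,"z":-1,"ax":0,"ay":0,"az":0,"hand":0.75},{"x":0,"y":0,"z":-1,"ax":0,"ay":0,"az":0,"hand":0.75}]';  python3 -m crank '[{"x":1,"y":0.5,"z":0,"ax":0,"ay":0,"az":0,"hand":0.75},{"x":1,"y":0.5,"z":0,"ax":0,"ay":0,"az":0,"hand":0.75},{"x":1,"y":0.5,"z":0,"ax":0,"ay":0,"az":0,"hand":0.75},{"x":1,"y":0.5,"z":0,"ax":0,"ay":0,"az":0,"hand":0.75},{"x":1,"y":0.5,"z":0,"ax":0,"ay":0,"az":0,"hand":0.75},{"x":1,"y":0.5,"z":0,"ax":0,"ay":0,"az":0,"hand":0.75},{"x":1,"y":0.5,"z":0,"ax":0,"ay":0,"az":0,"hand":0.75},{"x":1,"y":0.5,"z":0,"ax":0,"ay":0,"az":0,"hand":0.75}]'; python3 -m crank '[{"x":1,"y":0.5,"z":0,"ax":0,"ay":0,"az":0,"hand":0.75},{"x":1,"y":0.5,"z":0,"ax":0,"ay":0,"az":0,"hand":0.75},{"x":1,"y":0.5,"z":0,"ax":0,"ay":0,"az":0,"hand":0.75},{"x":1,"y":0.5,"z":0,"ax":0,"ay":0,"az":0,"hand":0.75},{"x":1,"y":0.5,"z":0,"ax":0,"ay":0,"az":0,"hand":0.75},{"x":1,"y":0.5,"z":0,"ax":0,"ay":0,"az":0,"hand":0.75},{"x":0,"y":0,"z":0,"ax":0,"ay":0,"az":0,"hand":0.75},{"x":0,"y":0,"z":0,"ax":0,"ay":0,"az":0,"hand":0.75}]'; python3 - <<'E'
from h import *
st();o=np.array([.4997,-.0465]);th=np.radians(-4.26);R=np.array([[np.cos(th),-np.sin(th)],[np.sin(th),np.cos(th)]])
T=optics.capture('top');ti=optics.camera_info('top');V=cv2.cvtColor(T,cv2.COLOR_RGB2HSV)[...,2]
q,c=quad(box(cv2.inRange(V,40,105),(262,218,342,258)));w=plane(ti,c,.0598);print(rect(w),((w[:,:2]-o)@R*1000).round(0).min(0),((w[:,:2]-o)@R*1000).round(0).max(0))
S=optics.capture('scene');si=optics.camera_info('scene')
for nm,x,zz,a,b in(('stone side',30,.0508,140,160),('sheet side',30,.0388,140,160),('stone side',30,.0508,-6,8),('sheet side',30,.0388,-4,10)):
  print(nm)
  for y in range(a,b):
    u,v=project(si,np.r_[o+R@np.array([x,y])/1000,zz])[0].round().astype(int);print(y,S[v,u].tolist(),end=' ')
  print()
print('vertical profile at x=30,y=78')
for z in range(16,70,2):
    u,v=project(si,np.r_[o+R@np.array([30,78])/1000,z/1000])[0].round().astype(int);print(z,S[v,u].tolist(),end=' ')
print('cork in scene',(cork(S)[220:320,200:400]>0).sum())
E
```

```text
time: 26.35
eef_pos: [0.5042, 0.0259, 0.1806]
eef_rot: [-3.141, 0.0, -1.646]
contact_force: [-0.7, -0.3, -0.5]
grip_width: 0.0745
grip_force: 0.0
time: 27.15
eef_pos: [0.4112, -0.1286, 0.179]
eef_rot: [-3.142, 0.0, -1.646]
contact_force: [0.8, -0.4, 0.1]
grip_width: 0.0747
grip_force: 0.0
time: 27.95
eef_pos: [0.3429, -0.243, 0.1789]
eef_rot: [-3.141, 0.0, -1.647]
contact_force: [0.7, -0.1, 0.1]
grip_width: 0.0745
grip_force: 0.0
t 27.95 p [ 0.3429 -0.243   0.1789] yaw -94.39 F [ 0.7  -0.15  0.1 ] w 0.0745 g 0.0
(array([501.6,  30.4]), array([151.8,  73.2]), 86.62) [-41.   1.] [ 34. 153.]
stone side
140 [81, 79, 74] 141 [81, 79, 74] 142 [81, 79, 75] 143 [81, 79, 75] 144 [79, 79, 74] 145 [79, 79, 74] 146 [80, 79, 74] 147 [80, 79, 74] 148 [98, 92, 82] 149 [98, 92, 82] 150 [131, 118, 103] 151 [131, 118, 103] 152 [167, 153, 137] 153 [167, 153, 137] 154 [188, 178, 165] 155 [188, 178, 165] 156 [196, 188, 177] 157 [178, 171, 161] 158 [178, 171, 161] 159 [179, 173, 162] 
sheet side
140 [96, 81, 66] 141 [95, 79, 65] 142 [95, 79, 65] 143 [99, 83, 65] 144 [99, 83, 65] 145 [96, 81, 67] 146 [96, 
[... 572 characters left out ...]
, 163, 154] -1 [171, 163, 154] 0 [139, 132, 123] 1 [139, 132, 123] 2 [111, 102, 92] 3 [111, 102, 92] 4 [102, 87, 73] 5 [102, 87, 73] 6 [107, 88, 71] 7 [97, 83, 70] 8 [102, 86, 72] 9 [102, 86, 72] 
vertical profile at x=30,y=78
16 [178, 171, 160] 18 [178, 171, 160] 20 [134, 129, 121] 22 [93, 90, 85] 24 [81, 79, 74] 26 [81, 79, 74] 28 [80, 78, 74] 30 [82, 78, 73] 32 [82, 78, 73] 34 [88, 80, 72] 36 [100, 84, 70] 38 [100, 84, 70] 40 [114, 90, 70] 42 [116, 94, 75] 44 [99, 86, 74] 46 [99, 86, 74] 48 [84, 81, 75] 50 [80, 79, 74] 52 [80, 78, 74] 54 [80, 78, 74] 56 [82, 80, 76] 58 [89, 86, 82] 60 [104, 100, 95] 62 [104, 100, 95] 64 [118, 114, 108] 66 [122, 118, 111] 68 [122, 118, 111] cork in scene 0
```

```bash
python3 -c "
from h import *
print(job.sign_off())"
```

```text
the job is handed in; nothing more can be done
None
```

I slid the cork sheet home and held it against the end stop at about 7–9 N for 1.6 s, then set the upper stone on it, released it and signed off at about 28 s; the final check was by pixel readings, which show the stone seated level and within about 3 mm of the stop.

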